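# Press a dowel pin home with the ratchet clamp, release it and tray the part

## Task

A brass pin stands proud of the aluminium block in the ratchet clamp: pump the orange trigger until the clamp's nose has pushed the pin flush with the block, and stop as soon as you feel the trigger go stiff, because squeezing harder marks the part and forcing the trigger bends it. Then press the red release so that the ram springs fully back, and only after that lift the block out and stand it gently, upright, in the green tray. Move the pin and the ram only through the clamp, and leave everything else as it is.

Things in the scene. Friction and masses are not known exactly. Their poses are not given: they have to be found in the camera images.
- press: Green bench ratchet clamp, bolted down, 345 mm long, 75 wide. Origin: on the bench right under the middle of the nest that holds the block; +x is the way the ram pushes (from trigger to block), z up. Along x in mm: anvil 13 to 31 (28 wide, 55 high), nest 0, nose -54 (ram back) and forward, housing -83 to -193 (36 wide, 86 high), button -130, trigger hinge -168 (110 high), trigger to -300.
- nest (a point): Middle of the nest's floor, 12 mm above the bench. Brass guides 10 mm high and 5 mm thick stand 22 to 27 mm to either side of it (the clamp's y).
- hinge (a point): Trigger hinge of the clamp, 97 mm above the bench. The trigger carries a pawl that drives the toothed ram (tooth pitch 5 mm), a second pawl holds the ram, which is sprung backwards (about 4 N). A whole trigger stroke moves the ram on by 15 mm (three teeth), a part stroke by fewer teeth or none; let the trigger fully up after each.
- trigger: Trigger lever, pressed DOWN at its orange paddle, springs up by itself. Origin on its hinge. Its whole stroke is 45 mm at the paddle; hard stop at 50 to 54 mm (0.47 rad). Push at the paddle: 3 to 5 N while the ram runs free, about 6 to 10 N while it pushes the pin; with the pin home it stiffens by 2 to 3 N per mm. At 12 to 15 N the pin is surely home; over about 18 N the part gets marked.
- trigger_pad (a point): Middle of the top face of the orange paddle (42 mm along the clamp, 38 mm across), 115 mm from the hinge; about 130 mm above the bench with the trigger up, about 76 mm with it down. It keeps nearly the same place seen from above.
- ram (a joint): Travel of the ram in m: 0 is fully back (nose 42 mm short of the block's face), grows towards the block; about 0.044 with the pin home. It starts 0 to 17 mm forward, held by a tooth.
- nose: Brass pressing nose on the ram, 18 mm across, 12 mm long, on a stiff spring. Origin: middle of its front face, 45 mm above the bench.
- release_top (a point): Middle of the top of the red release button, 22 mm across, on top of the housing, 108 mm above the bench. Pressed straight down, 7 mm frees the ram, hard stop at 9 mm (it takes 2 to 4 N, up to 14 N while the clamp is squeezing); held down for about half a second with the trigger fully up it lets the ram spring back.
- block: Aluminium hinge block to work on, 24 mm (x, the clamp's direction) by 40 mm (y) by 60 mm high, 0.33 kg. Origin: middle of its underside; z up, +x towards the anvil. It stands in the nest with 1 to 2 mm play; take it from above across its 40 mm width, above the guides.
- pin: Brass dowel pin, 10 mm across, sticking 12 to 20 mm out of the block's face that looks to the nose; origin: middle of its head. It is flush when the origin lies at x = -12 mm, y = 0, z = 33 mm in the block's frame. It goes in stiffly (12 N).
- green_tray: Green open tray for finished parts, bolted down, 220 mm (x) by 160 mm (y), 30 mm high, wall and floor 5 mm. Origin: middle of its underside. A finished block stands in it at about x = +60 mm; the half towards -x is free.
- red_tray: The same tray in red, for faulty parts. Not to be used.
- green_block: Finished block like the one to work on, standing in the green tray. Leave it alone.
- red_block: Another such block, in the red tray. Leave it alone.
- oil_bottle: Yellow oil bottle, 56 mm across, 130 mm high. Leave it alone.
- pin_cup: Steel cup, 60 mm across, 60 mm high. Leave it alone.
- wrench: Steel wrench lying on the bench. Leave it alone.
- gauge_disc: Steel disc, 60 mm across, 20 mm thick. Leave it alone.
Not all that is in view belongs to the job. Leave any blue or purple look-alike of the block alone.

How it is judged:
By the outcome, as a careful person would: the job done as asked, in the order asked, and still so for the second after the job is handed in, with the robot touching nothing.
It also fails if it takes over 64 s, if anything falls off the work surface, if the arm or the gripper's body presses on something with over 40 N, if the wrist force passes 120 N, or if a joint passes its speed limit or range.

## Robot

A 7-joint arm with a two-finger parallel gripper is mounted at the origin on the work surface. World frame = base frame: x ahead of the robot, y to its left, z up, the work surface at z = 0. Lengths are in m, angles in rad, forces in N, time in s.
With the tool pointing down it reaches from about 0.35 to 0.9 m from the base axis. Payload 8.1 kg.
Tool frame: the origin (TCP) lies on the centre line of the jaws, within the pads' length; the fingertips stand arm.tips_ahead ahead of it and the grasp point (between the pads) lies 8 mm behind it (arm.tips_ahead is the distance from the TCP to the fingertips, in m); z points along the fingers, y is the direction in which the jaws open and shut (so a half turn about z gives the same grasp; the last joint's range is limited). The gripper opens to 92 mm and grips with 3 to 60 N. Pads are 19 mm wide; open, the fingers measure 130 mm over their backs; the gripper's body (75 mm by 190 mm) begins 47 mm behind the grasp point.
Start: joints at [-1.369, 0.434, 0.025, 1.573, -0.012, 1.134, -0.075], TCP at [0.188, 0.596, 0.238] pointing down, gripper open.
Joint ranges: [-2.62, 2.62], [-0.44, 2.09], [-1.27, 1.32], [0.08, 2.57], [-1.32, 4.46], [0.12, 2], [-2.74, 2.74]. Speed limits (rad/s): [2.22, 2.22, 3.01, 3.01, 3.14, 3.14, 3.14].

## Interface

Orientations are given as a rotation vector (axis times angle).
In Python, from cell import arm gives the robot as it stands. The module is installed in compiled form; this text tells all that it offers.
- The arm moves only by the tool jog_arm, never from a script. Its argument "moves" is a list of rows, each an object with "twist": the turn, a rotation vector about the tool's x, y, z in units of 10 degrees (1.0 is 10 degrees), a list of three; "xyz": the shift along the tool's x, y, z in units of 60 mm (1.0 is 60 mm), a list of three; "grip": the closure, from -1 (fully open) to 1 (shut). A call has 1 to 5 rows; each row is the pose to reach, as a shift and turn from the pose commanded when the call began, along the tool's axes at that moment; what a row does not reach only later rows make up. A row lasts 1/8 s, in which the tool goes at most 62.5 mm and 10.7 degrees, less where a joint would pass 70% of its speed; a pose out of reach is approached as far as the arm can. A call with a gripper value outside its range is refused whole. The fingers move at their own pace and stop on an object; "force" is the grip in N (left out, the last holds). Time passes only in rows, so rows that repeat a pose let the fingers close. It gives the time, the measured TCP pose, the force and the opening at its end, in the units of the state.
- arm.observe(): the state, without advancing time (a new reading comes with each control period).
- arm.get_image(name): name is "side" or "top"; returns the picture (480x640x3 uint8, blue, green, red); there is no depth.
- arm.camera_params(name): a dict with "mtx" (3x3 intrinsics, pixels), "T" (4x4, takes a point from camera to world coordinates). Camera axes: x right, y down, z forward; pixel columns grow to the right and rows downward; lengths in m; the calibration is good to about 2 mm. A picture is of the moment at which its call begins. camera_params takes no time and is no camera call.
- arm.sign_off(): hands the job in, once; it reports no verdict.
The state is a dict: "clock": time; "joints": joint angles; "dq": joint speeds; "joint_efforts": joint torques, N m; "position": TCP position; "ee_rot": TCP orientation; "force": force on the tool from outside, world axes, zero at the start; "ft_torque": the same for the moment, N m; "width": opening from 0.0 (shut) to 1.0 (fully open).
Only numpy, scipy, OpenCV 4.12 (cv2) and the standard library are available. Lean on these libraries where they do the work, as an engineer would, in place of code of your own. Each camera call takes 0.05 s, during which the arm holds its last target. There are 200 camera calls.

## Working session

There is one attempt and no reset: what is moved stays moved. The work goes in short steps, Python scripts to look and compute and a tool call to move; the robot and the scene stay as the last step left them, time stands still between calls to the robot, and variables do not carry over. Pictures are saved under pics/ and viewed, about 8 in all and at most 12, crops included, and the job is handed in when it is done.

Besides the shell and the picture viewer there is one more tool, called after "Call:" as name([rows], argument=value, ...), one row to a line, values as JSON. jog_arm: Moves the arm, as the interface text tells. Its arguments: {"type":"object","properties":{"moves":{"type":"array","items":{"type":"object","properties":{"twist":{"type":"array","items":{"type":"number"}},"xyz":{"type":"array","items":{"type":"number"}},"grip":{"type":"number"}}}},"force":{"type":"number"}},"required":["moves"]}

```bash
mkdir -p pics; python3 - <<'E'
from cell import arm
import cv2,numpy as np
np.set_printoptions(precision=4,suppress=True)
print(arm.observe(), arm.tips_ahead)
for n in("side","top"):
    cv2.imwrite(f"pics/{n}0.png",arm.get_image(n)); p=arm.camera_params(n); print(n,p["mtx"],p["T"])
E
```

```text
{'clock': 0.0, 'joints': array([-1.3686,  0.4352,  0.025 ,  1.5741, -0.0116,  1.134 , -0.0751]), 'dq': array([-0.0002,  0.001 , -0.0013,  0.0005,  0.0001,  0.0013, -0.0006]), 'joint_efforts': array([  0.    , -66.7846,   0.9845, -31.4441,  -0.0607,   0.0432,
         0.0002]), 'position': array([0.1875, 0.5957, 0.2369]), 'ee_rot': array([-0.4771, -3.1051,  0.0026]), 'force': array([ 0.8599, -0.8196,  0.282 ]), 'ft_torque': array([ 0.0056,  0.0076, -0.0079]), 'width': 0.999661754547146} 0.011
side [[494.5962   0.     311.2761]
 [  0.     494.5962 235.7088]
 [  0.       0.       1.    ]] [[ 0.8437 -0.3757  0.3834  0.2089]
 [-0.5365 -0.6142  0.5788 -0.5172]
 [ 0.018  -0.694  -0.7198  0.7728]
 [ 0.      0.      0.      1.    ]]
top [[592.5701   0.     338.9573]
 [  0.     592.5701 239.9132]
 [  0.       0.       1.    ]] [[ 0.0224 -0.9972  0.0714  0.4329]
 [-0.9997 -0.0225  0.0005 -0.0041]
 [ 0.0011 -0.0714 -0.9974  1.565 ]
 [ 0.      0.      0.      1.    ]]
```

View pics/side0.png

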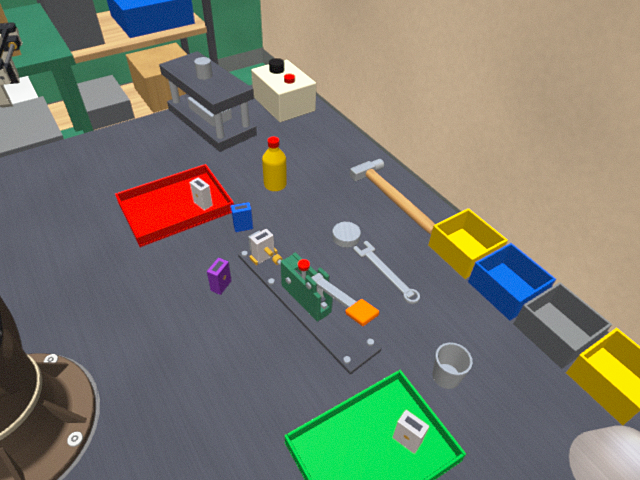

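View pics/top0.png

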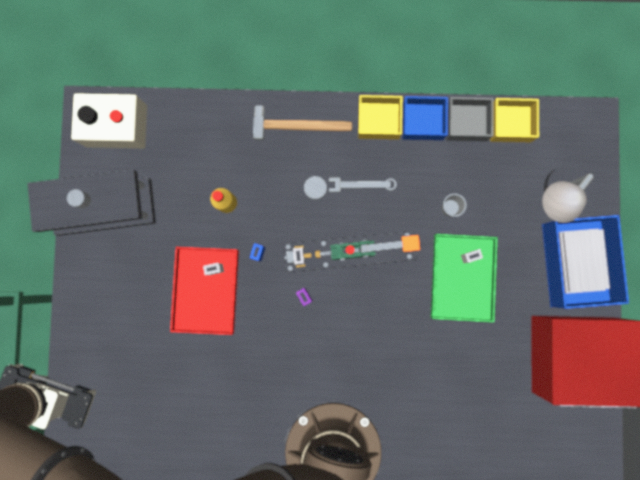

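The side view shows the following:
- **Candidates for the block:** a grey one in the clamp nest at (262,245), one in the red tray at (201,193), one in the green tray at (411,430), a blue look-alike at (241,217) and a purple one at (219,276). I choose the one in the nest, with the pin facing the nose.
- **Release and paddle:** the release is at (304,265) and the paddle at (362,311). The other red caps are the bottle at (273,142) and the box at (289,78).
- **Green tray:** centre near (375,440). In the top view it is at (465,278).

One close crop from both views comes next.

```bash
python3 - <<'E'
import cv2,numpy as np
s=cv2.imread("pics/side0.png")[225:335,235:395]; t=cv2.imread("pics/top0.png")[225:277,275:435]
f=lambda a:cv2.resize(a,None,fx=5,fy=5,interpolation=cv2.INTER_CUBIC)[:]
a=cv2.resize(s,(560,385),interpolation=3); 
c=np.vstack([cv2.resize(s,None,fx=5,fy=5,interpolation=2)[:550]])
cv2.imwrite("pics/c_side.png",c)
cv2.imwrite("pics/c_top.png",f(t))
E
```

```text
(no output)
```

View pics/c_side.png

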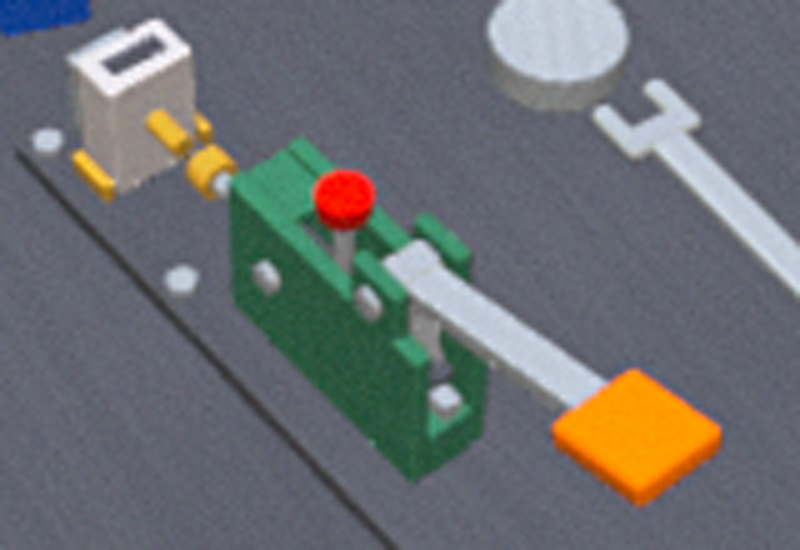

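View pics/c_top.png

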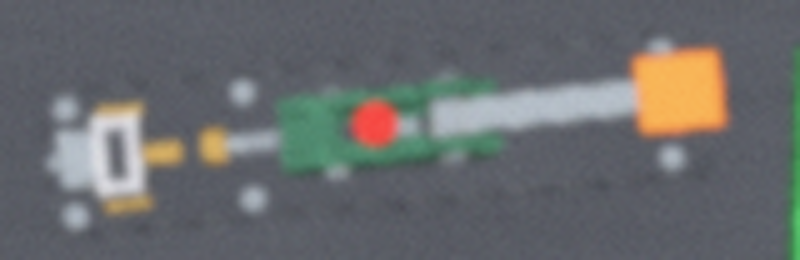

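The crops confirm it: the clamp's block has its pin facing the nose.

| Item | Side px | Top px |
|---|---|---|
| Paddle top | (362.6,311) | (411,243) |
| Button | (303.8,264) | (349.8,249.8) |
| Block top | (261.4,236.6) | (298.6,255.6) |

```bash
cat >h.py <<'E'
from cell import arm
import cv2,numpy as np
from scipy.spatial.transform import Rotation as R
np.set_printoptions(precision=4,suppress=True)
C={n:arm.camera_params(n) for n in("side","top")}
P={n:c["mtx"]@np.linalg.inv(c["T"])[:3] for n,c in C.items()}
def tri(s,t):
    X=cv2.triangulatePoints(P["side"],P["top"],np.float64(s).reshape(2,1),np.float64(t).reshape(2,1)).ravel();return X[:3]/X[3]
def proj(n,X):
    u=P[n]@np.append(X,1);return u[:2]/u[2]
def plane(n,uv,z):
    c=C[n];d=c["T"][:3,:3]@np.linalg.solve(c["mtx"],[*uv,1]);o=c["T"][:3,3];return o+d*(z-o[2])/d[2]
def togo(target,yaw=None):
    "shift in tool axes/60mm to the target TCP, and twist z for jaw y-axis direction yaw (mod pi)"
    o=arm.observe();Rm=R.from_rotvec(o["ee_rot"]).as_matrix()
    print("pos",o["position"],"jaw yaw deg",np.degrees(np.arctan2(Rm[1,1],Rm[0,1])),"z",Rm[:,2],"xyz",Rm.T@(np.array(target)-o["position"])/.06)
E
python3 - <<'E'
from h import *
pad=tri((362.6,311),(411,243));b=tri((303.8,264),(349.8,249.8));k=tri((261.4,236.6),(298.6,255.6))
print(pad,b,k)
for n,X,uv in(("top",pad,(411,243)),("top",b,(349.8,249.8)),("top",k,(298.6,255.6))):print(proj(n,X)-uv)
for A,B in((pad,k),(pad,b),(b,k)):
  d=B-A;print("clamp yaw",np.degrees(np.arctan2(d[1],d[0])),np.hypot(d[0],d[1]))
for uv in((434,234),(497,237),(496,321),(432,320)):print(plane("top",uv,.03))
print(tri((411,423),(472,255.5)))
togo(pad)
E
```

```text
[ 0.5329 -0.1793  0.1261] [ 0.5145 -0.0313  0.1046] [0.4981 0.0975 0.0697]
[ 0.1649 -0.2352]
[ 0.217  -0.3801]
[ 0.0346 -0.0714]
clamp yaw 97.16075711148473 0.27896854398328674
clamp yaw 97.07197175378043 0.14919474290249418
clamp yaw 97.26282910835482 0.12977418614081918
[ 0.5637 -0.2501  0.03  ]
[ 0.5596 -0.4139  0.03  ]
[ 0.3427 -0.412   0.03  ]
[ 0.3416 -0.2474  0.03  ]
[ 0.5088 -0.3431  0.0578]
pos [0.1875 0.5958 0.237 ] jaw yaw deg 72.53223648664097 z [-0.0003 -0.0014 -1.    ] xyz [ -9.3681 -10.592    1.8656]
```

Call:
jog_arm([
  {"twist": [0,0,6.5],"xyz": [-9.4,-10.6,0],"grip": 1},
  {"twist": [0,0,6.5],"xyz": [-9.4,-10.6,0],"grip": 1},
  {"twist": [0,0,6.5],"xyz": [-9.4,-10.6,0],"grip": 1},
  {"twist": [0,0,6.5],"xyz": [-9.4,-10.6,0],"grip": 1},
  {"twist": [0,0,6.5],"xyz": [-9.4,-10.6,0],"grip": 1},
], force=20)

```text
clock: 0.72
position: [0.3156, 0.3089, 0.2376]
ee_rot: [-1.836, -2.549, -0.0]
force: [1.4, -0.3, 1.4]
width: 0.508
```

```bash
python3 -c "
from h import *
togo([.533,-.179,.237]);print(arm.observe()['joints'])"
```

```text
pos [0.3156 0.3089 0.2376] jaw yaw deg 18.46328622902688 z [-0.0001  0.0001 -1.    ] xyz [-8.8599  0.8611  0.0089]
[-1.1579  0.1278  0.2956  2.0132 -0.0442  1.0065 -0.5186]
```

Call:
jog_arm([
  {"twist": [0,0,1.1],"xyz": [-8.8,0.9,0],"grip": 1},
  {"twist": [0,0,1.1],"xyz": [-8.8,0.9,0],"grip": 1},
  {"twist": [0,0,1.1],"xyz": [-8.8,0.9,0],"grip": 1},
  {"twist": [0,0,1.1],"xyz": [-8.8,0.9,0],"grip": 1},
  {"twist": [0,0,1.1],"xyz": [-8.8,0.9,0],"grip": 1},
])

```text
clock: 1.35
position: [0.4459, 0.0251, 0.2378]
ee_rot: [-2.064, -2.368, -0.001]
force: [1.5, 0.9, -0.7]
width: 0.008
```

```bash
python3 -c "
from h import *
togo([.533,-.179,.165]);print(arm.observe()['joints'])"
```

```text
pos [0.4459 0.0251 0.2378] jaw yaw deg 7.850953608558931 z [ 0.0004  0.0006 -1.    ] xyz [-3.5694  0.9723  1.2127]
[-0.7068  0.1402  0.6087  2.0207 -0.0953  1.0072  0.0852]
```

Call:
jog_arm([
  {"twist": [0,0,0.1],"xyz": [-3.6,1.0,0],"grip": 1},
  {"twist": [0,0,0.1],"xyz": [-3.6,1.0,0],"grip": 1},
  {"twist": [0,0,0.1],"xyz": [-3.6,1.0,0.4],"grip": 1},
  {"twist": [0,0,0.1],"xyz": [-3.6,1.0,0.8],"grip": 1},
  {"twist": [0,0,0.1],"xyz": [-3.6,1.0,1.2],"grip": 1},
])

```text
clock: 1.98
position: [0.5342, -0.1827, 0.1642]
ee_rot: [2.09, 2.344, -0.003]
force: [-0.2, 0.5, -0.6]
width: 0.004
```

```bash
python3 -c "
from h import *
togo([.533,-.179,.141])
cv2.imwrite('pics/t1.png',cv2.resize(arm.get_image('side')[200:380,220:460],None,fx=3,fy=3,interpolation=2))
o=arm.observe();print(o['force'],o['joints'])"
```

```text
pos [ 0.5342 -0.1827  0.1642] jaw yaw deg 6.550148295783019 z [-0.0009 -0.0021 -1.    ] xyz [ 0.0637 -0.0124  0.3867]
[-1.1696  1.397  -2.3135] [-0.2342  0.4653  0.653   1.8571 -0.3421  0.9388  0.6904]
```

View pics/t1.png

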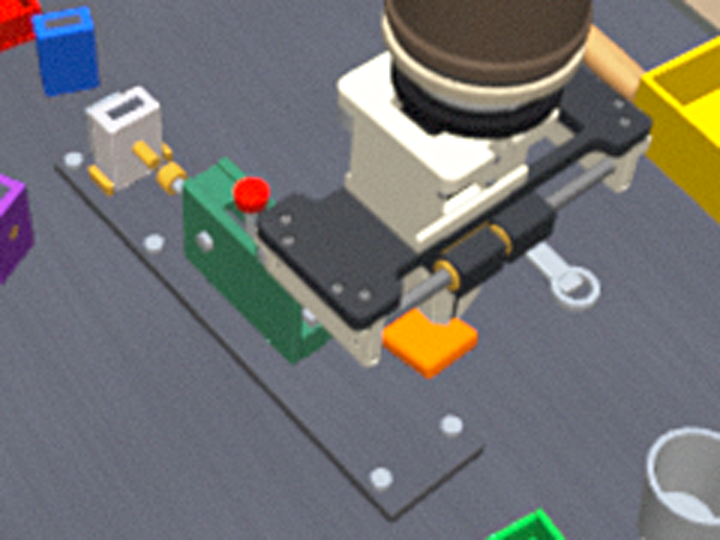

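Tips are closed and centred over the paddle. The nose stands about 9 mm short of the pin head, with about 18 mm of pin out, so I expect about two strokes. Starting the first one.

Call:
jog_arm([
  {"twist": [0,0,0],"xyz": [0.06,0,0.35],"grip": 1},
  {"twist": [0,0,0],"xyz": [0.06,0,0.55],"grip": 1},
  {"twist": [0,0,0],"xyz": [0.06,0,0.7],"grip": 1},
  {"twist": [0,0,0],"xyz": [0.06,0,0.8],"grip": 1},
  {"twist": [0,0,0],"xyz": [0.06,0,0.9],"grip": 1},
])

```text
clock: 2.65
position: [0.5343, -0.1761, 0.1121]
ee_rot: [2.085, 2.348, 0.0]
force: [-0.5, -2.4, 4.0]
width: 0.003
```

Call:
jog_arm([
  {"twist": [0,0,0],"xyz": [0,0,0.1],"grip": 1},
  {"twist": [0,0,0],"xyz": [0,0,0.2],"grip": 1},
  {"twist": [0,0,0],"xyz": [0,0,0.28],"grip": 1},
  {"twist": [0,0,0],"xyz": [0,0,0.34],"grip": 1},
  {"twist": [0,0,0],"xyz": [0,0,0.34],"grip": 1},
])

```text
clock: 3.28
position: [0.5342, -0.1749, 0.0914]
ee_rot: [-2.085, -2.35, -0.001]
force: [-1.2, -0.8, 7.3]
width: 0.005
```

Call:
jog_arm([
  {"twist": [0,0,0],"xyz": [0,0,-0.4],"grip": 1},
  {"twist": [0,0,0],"xyz": [0,0,-0.8],"grip": 1},
  {"twist": [0,0,0],"xyz": [0,0,-1.1],"grip": 1},
  {"twist": [0,0,0],"xyz": [0,0,-1.1],"grip": 1},
  {"twist": [0,0,0],"xyz": [0,0,-1.1],"grip": 1},
])

```text
clock: 3.9
position: [0.5336, -0.1748, 0.1566]
ee_rot: [-2.084, -2.349, 0.0]
force: [-0.2, -0.2, 0.1]
width: 0.007
```

```bash
python3 -c "
from h import *
o=arm.observe();print(o['position'],o['force'])
s=arm.get_image('side');t=arm.get_image('top')
f=lambda a,k:cv2.resize(a,None,fx=k,fy=k,interpolation=2)
a=f(s[222:262,242:322],8)
b=f(t[240:275,280:360],8)
cv2.imwrite('pics/t2.png',np.vstack([a,b]))"
```

```text
[ 0.5336 -0.1748  0.1566] [-0.1838 -0.1631  0.0794]
```

View pics/t2.png

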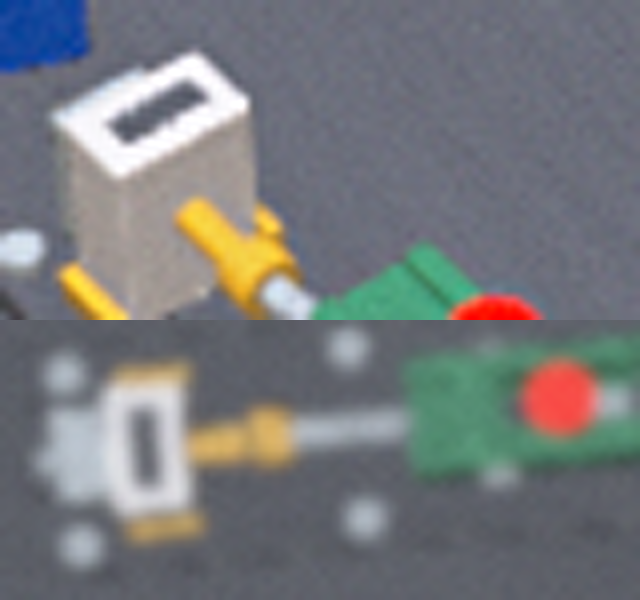

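The nose now touches the pin head, with about 16 mm of pin still out (nose front at x≈252 and block face at x≈190 in the lower crop). Next is the second stroke, with force watched in finer steps.

Call:
jog_arm([
  {"twist": [0,0,0],"xyz": [0,0,0.25],"grip": 1},
  {"twist": [0,0,0],"xyz": [0,0,0.4],"grip": 1},
  {"twist": [0,0,0],"xyz": [0,0,0.55],"grip": 1},
  {"twist": [0,0,0],"xyz": [0,0,0.68],"grip": 1},
  {"twist": [0,0,0],"xyz": [0,0,0.7],"grip": 1},
])

```text
clock: 4.62
position: [0.5338, -0.1764, 0.1151]
ee_rot: [2.086, 2.348, -0.001]
force: [-2.3, -2.1, 8.6]
width: 0.006
```

Call:
jog_arm([
  {"twist": [0,0,0],"xyz": [0,0,0.06],"grip": 1},
  {"twist": [0,0,0],"xyz": [0,0,0.12],"grip": 1},
  {"twist": [0,0,0],"xyz": [0,0,0.16],"grip": 1},
  {"twist": [0,0,0],"xyz": [0,0,0.16],"grip": 1},
])

```text
clock: 5.12
position: [0.5339, -0.1766, 0.106]
ee_rot: [2.086, 2.348, -0.001]
force: [-2.6, -2.5, 9.4]
width: 0.009
```

Call:
jog_arm([
  {"twist": [0,0,0],"xyz": [0,0,0.06],"grip": 1},
  {"twist": [0,0,0],"xyz": [0,0,0.12],"grip": 1},
  {"twist": [0,0,0],"xyz": [0,0,0.12],"grip": 1},
])

```text
clock: 5.5
position: [0.5338, -0.1762, 0.0987]
ee_rot: [2.086, 2.348, -0.0]
force: [-2.8, -1.1, 9.2]
width: 0.007
```

Call:
jog_arm([
  {"twist": [0,0,0],"xyz": [0,0,0.06],"grip": 1},
  {"twist": [0,0,0],"xyz": [0,0,0.12],"grip": 1},
  {"twist": [0,0,0],"xyz": [0,0,0.15],"grip": 1},
  {"twist": [0,0,0],"xyz": [0,0,0.15],"grip": 1},
])

```text
clock: 6.0
position: [0.5338, -0.1752, 0.0897]
ee_rot: [-2.085, -2.349, -0.001]
force: [-2.3, 1.4, 10.1]
width: 0.004
```

Call:
jog_arm([
  {"twist": [0,0,0],"xyz": [0,0,-0.4],"grip": 1},
  {"twist": [0,0,0],"xyz": [0,0,-0.8],"grip": 1},
  {"twist": [0,0,0],"xyz": [0,0,-1.1],"grip": 1},
  {"twist": [0,0,0],"xyz": [0,0,-1.1],"grip": 1},
  {"twist": [0,0,0],"xyz": [0,0,-1.1],"grip": 1},
])

```text
clock: 6.62
position: [0.5336, -0.1749, 0.1548]
ee_rot: [-2.084, -2.349, 0.0]
force: [-1.0, 0.2, -0.6]
width: 0.008
```

```bash
python3 -c "
from h import *
o=arm.observe();print(o['position'],o['force'])
s=arm.get_image('side');t=arm.get_image('top')
f=lambda a,k:cv2.resize(a,None,fx=k,fy=k,interpolation=2)
a=f(s[222:262,242:322],8)
b=f(t[240:275,280:360],8)
cv2.imwrite('pics/t3.png',np.vstack([a,b]))"
```

```text
[ 0.5336 -0.1749  0.1548] [-0.9596  0.2037 -0.6292]
```

View pics/t3.png

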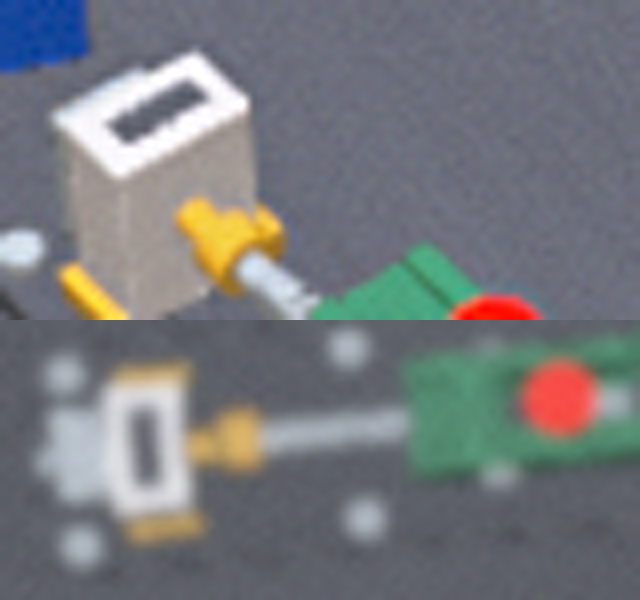

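About 6 mm of pin remains (nose front at x≈218, face at x≈190). The third stroke should go stiff partway, so I'll use small steps.

Call:
jog_arm([
  {"twist": [0,0,0],"xyz": [0,0,0.25],"grip": 1},
  {"twist": [0,0,0],"xyz": [0,0,0.38],"grip": 1},
  {"twist": [0,0,0],"xyz": [0,0,0.48],"grip": 1},
  {"twist": [0,0,0],"xyz": [0,0,0.54],"grip": 1},
  {"twist": [0,0,0],"xyz": [0,0,0.54],"grip": 1},
])

```text
clock: 7.35
position: [0.5337, -0.1757, 0.123]
ee_rot: [-2.086, -2.349, 0.001]
force: [-2.6, -2.0, 3.2]
width: 0.005
```

Call:
jog_arm([
  {"twist": [0,0,0],"xyz": [0,0,0.04],"grip": 1},
  {"twist": [0,0,0],"xyz": [0,0,0.07],"grip": 1},
  {"twist": [0,0,0],"xyz": [0,0,0.07],"grip": 1},
])

```text
clock: 7.72
position: [0.5341, -0.1756, 0.119]
ee_rot: [2.085, 2.349, 0.0]
force: [-1.7, -1.8, 4.0]
width: 0.005
```

Call:
jog_arm([
  {"twist": [0,0,0],"xyz": [0,0,0.03],"grip": 1},
  {"twist": [0,0,0],"xyz": [0,0,0.05],"grip": 1},
  {"twist": [0,0,0],"xyz": [0,0,0.05],"grip": 1},
])

```text
clock: 8.1
position: [0.5342, -0.1757, 0.1161]
ee_rot: [2.085, 2.349, 0.0]
force: [-1.4, -1.8, 6.9]
width: 0.004
```

Call:
jog_arm([
  {"twist": [0,0,0],"xyz": [0,0,0.03],"grip": 1},
  {"twist": [0,0,0],"xyz": [0,0,0.05],"grip": 1},
  {"twist": [0,0,0],"xyz": [0,0,0.05],"grip": 1},
])

```text
clock: 8.48
position: [0.5342, -0.1759, 0.1134]
ee_rot: [2.085, 2.348, 0.0]
force: [-2.4, -2.5, 9.1]
width: 0.003
```

Call:
jog_arm([
  {"twist": [0,0,0],"xyz": [0,0,0.02],"grip": 1},
  {"twist": [0,0,0],"xyz": [0,0,0.04],"grip": 1},
  {"twist": [0,0,0],"xyz": [0,0,0.04],"grip": 1},
])

```text
clock: 8.85
position: [0.5342, -0.176, 0.111]
ee_rot: [2.085, 2.348, 0.0]
force: [-2.7, -3.3, 10.4]
width: 0.001
```

Call:
jog_arm([
  {"twist": [0,0,0],"xyz": [0,0,0.03],"grip": 1},
  {"twist": [0,0,0],"xyz": [0,0,0.03],"grip": 1},
])

```text
clock: 9.1
position: [0.5342, -0.176, 0.1092]
ee_rot: [2.085, 2.348, 0.0]
force: [-2.1, -3.3, 10.1]
width: 0.009
```

Call:
jog_arm([
  {"twist": [0,0,0],"xyz": [0,0,0.03],"grip": 1},
  {"twist": [0,0,0],"xyz": [0,0,0.03],"grip": 1},
])

```text
clock: 9.35
position: [0.5342, -0.176, 0.1074]
ee_rot: [2.085, 2.348, 0.0]
force: [-2.7, -3.5, 10.4]
width: 0.005
```

Call:
jog_arm([
  {"twist": [0,0,0],"xyz": [0,0,0.03],"grip": 1},
  {"twist": [0,0,0],"xyz": [0,0,0.03],"grip": 1},
])

```text
clock: 9.6
position: [0.5343, -0.1759, 0.1056]
ee_rot: [2.085, 2.348, 0.0]
force: [-1.6, -3.8, 9.6]
width: 0.007
```

Call:
jog_arm([
  {"twist": [0,0,0],"xyz": [0,0,0.03],"grip": 1},
  {"twist": [0,0,0],"xyz": [0,0,0.03],"grip": 1},
])

```text
clock: 9.85
position: [0.5343, -0.1759, 0.1038]
ee_rot: [2.085, 2.348, 0.0]
force: [-3.5, -2.9, 8.7]
width: 0.003
```

Call:
jog_arm([
  {"twist": [0,0,0],"xyz": [0,0,0.03],"grip": 1},
  {"twist": [0,0,0],"xyz": [0,0,0.03],"grip": 1},
])

```text
clock: 10.1
position: [0.5343, -0.1758, 0.102]
ee_rot: [2.085, 2.349, 0.001]
force: [-2.5, -3.0, 10.1]
width: 0.002
```

Call:
jog_arm([
  {"twist": [0,0,0],"xyz": [0,0,0.03],"grip": 1},
  {"twist": [0,0,0],"xyz": [0,0,0.03],"grip": 1},
])

```text
clock: 10.35
position: [0.5342, -0.1757, 0.1002]
ee_rot: [2.085, 2.349, 0.001]
force: [-2.2, -3.2, 9.8]
width: 0.001
```

Call:
jog_arm([
  {"twist": [0,0,0],"xyz": [0,0,0.03],"grip": 1},
  {"twist": [0,0,0],"xyz": [0,0,0.03],"grip": 1},
])

```text
clock: 10.6
position: [0.5342, -0.1756, 0.0984]
ee_rot: [2.085, 2.349, 0.001]
force: [-2.3, -2.0, 9.5]
width: 0.005
```

Call:
jog_arm([
  {"twist": [0,0,0],"xyz": [0,0,0.03],"grip": 1},
  {"twist": [0,0,0],"xyz": [0,0,0.03],"grip": 1},
])

```text
clock: 10.85
position: [0.5342, -0.1754, 0.0965]
ee_rot: [2.085, 2.349, 0.001]
force: [-3.7, -1.5, 9.7]
width: 0.009
```

Call:
jog_arm([
  {"twist": [0,0,0],"xyz": [0,0,0.03],"grip": 1},
  {"twist": [0,0,0],"xyz": [0,0,0.03],"grip": 1},
])

```text
clock: 11.1
position: [0.5342, -0.1752, 0.0947]
ee_rot: [2.085, 2.349, 0.001]
force: [-2.6, -1.2, 10.1]
width: 0.006
```

Call:
jog_arm([
  {"twist": [0,0,0],"xyz": [0,0,0.03],"grip": 1},
  {"twist": [0,0,0],"xyz": [0,0,0.03],"grip": 1},
])

```text
clock: 11.35
position: [0.5342, -0.175, 0.0929]
ee_rot: [-2.085, -2.35, -0.001]
force: [-2.4, -0.8, 9.5]
width: 0.008
```

Call:
jog_arm([
  {"twist": [0,0,0],"xyz": [0,0,0.03],"grip": 1},
  {"twist": [0,0,0],"xyz": [0,0,0.03],"grip": 1},
])

```text
clock: 11.6
position: [0.5342, -0.1749, 0.0911]
ee_rot: [-2.085, -2.35, -0.002]
force: [-2.6, -0.2, 11.6]
width: 0.003
```

Call:
jog_arm([
  {"twist": [0,0,0],"xyz": [0,0,0.02],"grip": 1},
  {"twist": [0,0,0],"xyz": [0,0,0.02],"grip": 1},
])

```text
clock: 11.85
position: [0.5342, -0.1747, 0.0901]
ee_rot: [-2.085, -2.35, -0.002]
force: [-3.9, 0.7, 13.0]
width: -0.0
```

```bash
python3 -c "
from h import *
o=arm.observe();print(o['position'],o['force'])
s=arm.get_image('side');t=arm.get_image('top');print(arm.observe()['force'])
f=lambda a,k:cv2.resize(a,None,fx=k,fy=k,interpolation=2)
a=f(s[222:262,242:322],8)
b=f(t[240:275,280:360],8)
cv2.imwrite('pics/t4.png',np.vstack([a,b]))"
```

```text
[ 0.5342 -0.1747  0.0901] [-3.8572  0.7387 13.0481]
[-4.6179  0.1366 14.1025]
```

View pics/t4.png

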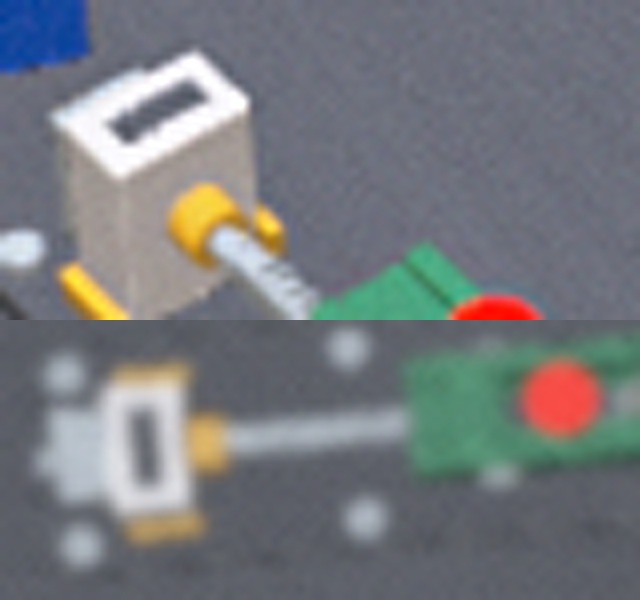

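The trigger went stiff at about 2 to 3 N per mm and reached 13 to 14 N. The nose sits tight on the block face, so the pin is home. I'm letting the trigger up and going to the release.

Call:
jog_arm([
  {"twist": [0,0,0],"xyz": [0,0,-0.4],"grip": 1},
  {"twist": [0,0,0],"xyz": [0,0,-0.8],"grip": 1},
  {"twist": [0,0,0],"xyz": [0,0,-1.2],"grip": 1},
  {"twist": [0,0,0],"xyz": [0,0,-1.2],"grip": 1},
])

```text
clock: 12.45
position: [0.535, -0.1748, 0.1626]
ee_rot: [2.083, 2.349, 0.003]
force: [-0.8, 0.4, -0.2]
width: 0.004
```

```bash
python3 -c "
from h import *
togo([.5145,-.0313,.135])"
```

```text
pos [ 0.535  -0.1748  0.1626] jaw yaw deg 6.863846654307095 z [ 0.0027  0.0005 -1.    ] xyz [ 2.4161 -0.0549  0.4606]
```

Call:
jog_arm([
  {"twist": [0,0,0],"xyz": [1.2,-0.05,0],"grip": 1},
  {"twist": [0,0,0],"xyz": [2.4,-0.05,0],"grip": 1},
  {"twist": [0,0,0],"xyz": [2.4,-0.05,0.2],"grip": 1},
  {"twist": [0,0,0],"xyz": [2.4,-0.05,0.5],"grip": 1},
  {"twist": [0,0,0],"xyz": [2.4,-0.05,0.6],"grip": 1},
])

```text
clock: 13.08
position: [0.5128, -0.0326, 0.1239]
ee_rot: [-2.084, -2.349, 0.003]
force: [-0.7, -0.4, -0.6]
width: 0.004
```

```bash
python3 -c "
from h import *
togo([.5145,-.0313,.110])"
```

```text
pos [ 0.5128 -0.0326  0.1239] jaw yaw deg 6.8293702791712425 z [-0.0026 -0.0004 -1.    ] xyz [0.0186 0.0307 0.231 ]
```

Call:
jog_arm([
  {"twist": [0,0,0],"xyz": [0.02,0.02,0.1],"grip": 1},
  {"twist": [0,0,0],"xyz": [0.02,0.02,0.16],"grip": 1},
  {"twist": [0,0,0],"xyz": [0.02,0.02,0.22],"grip": 1},
  {"twist": [0,0,0],"xyz": [0.02,0.02,0.22],"grip": 1},
  {"twist": [0,0,0],"xyz": [0.02,0.02,0.22],"grip": 1},
])

```text
clock: 13.7
position: [0.515, -0.032, 0.1126]
ee_rot: [2.086, 2.348, -0.0]
force: [-2.1, -1.5, 4.3]
width: 0.006
```

Call:
jog_arm([
  {"twist": [0,0,0],"xyz": [0,0,0.02],"grip": 1},
  {"twist": [0,0,0],"xyz": [0,0,0.035],"grip": 1},
  {"twist": [0,0,0],"xyz": [0,0,0.035],"grip": 1},
  {"twist": [0,0,0],"xyz": [0,0,0.035],"grip": 1},
  {"twist": [0,0,0],"xyz": [0,0,0.035],"grip": 1},
])

```text
clock: 14.32
position: [0.5151, -0.0317, 0.1103]
ee_rot: [2.085, 2.349, 0.0]
force: [-1.1, -2.4, 5.6]
width: 0.001
```

```bash
python3 -c "
from h import *
s=arm.get_image('side');t=arm.get_image('top')
f=lambda a,k:cv2.resize(a,None,fx=k,fy=k,interpolation=2)
a=f(s[222:262,242:322],8)
b=f(t[240:275,280:360],8)
cv2.imwrite('pics/t5.png',np.vstack([a,b]))
b0=f(cv2.imread('pics/side0.png')[222:262,242:322],1);print(arm.observe()['force'])
r=cv2.imread('pics/t4.png')[:320];d=cv2.absdiff(a,r).max(2)>40;ys,xs=np.nonzero(d);print(d.sum(),xs.mean() if len(xs) else 0,ys.mean() if len(ys) else 0)"
```

```text
[-1.2218 -3.6379  5.3108]
146930 363.3021506839992 159.15198393792963
```

View pics/t5.png

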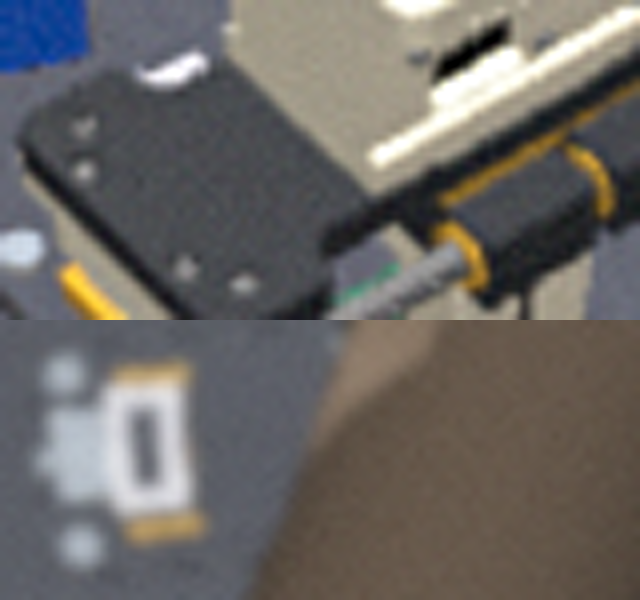

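The view is partly hidden, but the nose is gone from the block's face, so the ram has released. I'll hold a little longer, then lift and check.

Call:
jog_arm([
  {"twist": [0,0,0],"xyz": [0,0,0],"grip": 1},
  {"twist": [0,0,0],"xyz": [0,0,0],"grip": 1},
  {"twist": [0,0,0],"xyz": [0,0,-0.5],"grip": 1},
  {"twist": [0,0,0],"xyz": [0,0,-1.0],"grip": 1},
])

```text
clock: 14.92
position: [0.5148, -0.0307, 0.1705]
ee_rot: [-2.084, -2.35, 0.001]
force: [1.2, 1.0, 0.7]
width: 0.007
```

```bash
python3 -c "
from h import *
u=np.array([-.124,.992,0]);k=np.array([.4981,.0975,0])
print('hover');togo([.4981,.0975,.165]);print(arm.observe()['joints'])"
```

```text
hover
pos [ 0.5148 -0.0307  0.1705] jaw yaw deg 6.8513546646135435 z [-0.0008  0.0003 -1.    ] xyz [ 2.1541 -0.0219  0.0928]
[-0.554   0.3759  0.6764  1.9613 -0.2969  0.9044  0.3941]
```

Call:
jog_arm([
  {"twist": [0,0,0],"xyz": [1.0,0,0],"grip": 0},
  {"twist": [0,0,0],"xyz": [2.15,0,0],"grip": -1},
  {"twist": [0,0,0],"xyz": [2.15,-0.02,0],"grip": -1},
  {"twist": [0,0,0],"xyz": [2.15,-0.02,0],"grip": -1},
  {"twist": [0,0,0],"xyz": [2.15,-0.02,0],"grip": -1},
])

```text
clock: 15.55
position: [0.4986, 0.0951, 0.1702]
ee_rot: [2.088, 2.347, -0.0]
force: [0.5, 0.0, -0.8]
width: 0.501
```

```bash
python3 -c "
from h import *
togo([.4981,.0975,.048])
s=arm.get_image('side');t=arm.get_image('top')
f=lambda a,k:cv2.resize(a,None,fx=k,fy=k,interpolation=2)
cv2.imwrite('pics/t6.png',np.vstack([f(s[215:265,240:340],6),f(t[235:275,280:380],6)]))"
```

```text
pos [0.4986 0.0951 0.1702] jaw yaw deg 6.6954015333443895 z [ 0.0002 -0.0004 -1.    ] xyz [ 0.0423 -0.0042  2.0369]
```

View pics/t6.png

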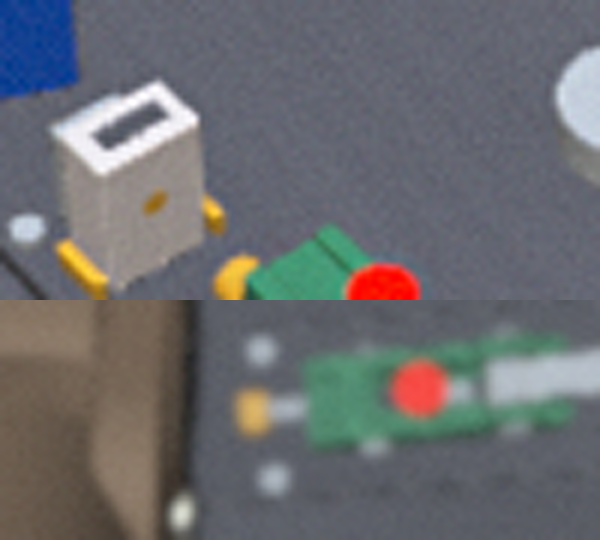

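The pin is flush with the block face (crop 155,202) and the nose has gone back to about (319.5,253.3) in the top view. Checking the nose distance numerically.

```bash
python3 -c "
from h import *
n=plane('top',(319.5,253.3),.045);u=np.array([-.124,.992,0]);k=np.array([.4981,.0975,0]);b=np.array([.5145,-.0313,0])
print(n,(n-k)@u,(n-b)@u-.130)"
```

```text
[0.5061 0.0457 0.045 ] -0.05233894415990799 -0.052535744159907985
```

Call:
jog_arm([
  {"twist": [0,0,-0.04],"xyz": [0.04,0,0],"grip": -1},
  {"twist": [0,0,-0.04],"xyz": [0.04,0,0],"grip": -1},
  {"twist": [0,0,-0.04],"xyz": [0.04,0,0],"grip": -1},
  {"twist": [0,0,-0.04],"xyz": [0.04,0,0.4],"grip": -1},
  {"twist": [0,0,-0.04],"xyz": [0.04,0,0.8],"grip": -1},
])

```text
clock: 16.27
position: [0.4984, 0.0991, 0.1219]
ee_rot: [2.077, 2.357, 0.002]
force: [-0.8, 0.0, -0.2]
width: 1.0
```

Call:
jog_arm([
  {"twist": [0,0,0],"xyz": [-0.02,0,0.4],"grip": -1},
  {"twist": [0,0,0],"xyz": [-0.02,0,0.8],"grip": -1},
  {"twist": [0,0,0],"xyz": [-0.02,0,1.1],"grip": -1},
  {"twist": [0,0,0],"xyz": [-0.02,0,1.22],"grip": -1},
  {"twist": [0,0,0],"xyz": [-0.02,0,1.22],"grip": -1},
])

```text
clock: 16.9
position: [0.4982, 0.0977, 0.049]
ee_rot: [-2.077, -2.357, 0.001]
force: [0.1, -1.1, -0.2]
width: 0.998
```

```bash
python3 -c "
from h import *
togo([.4981,.0975,.048]);print(arm.observe()['force'])"
```

```text
pos [0.4982 0.0977 0.049 ] jaw yaw deg 7.208147995457107 z [-0.0004 -0.0002 -1.    ] xyz [-0.0022 -0.0026  0.016 ]
[ 0.0848 -1.0985 -0.1562]
```

Call:
jog_arm([
  {"xyz": [0,0,0],"twist": [0,0,0],"grip": 0},
  {"xyz": [0,0,0],"twist": [0,0,0],"grip": 0},
  {"xyz": [0,0,0],"twist": [0,0,0],"grip": 0.5},
  {"xyz": [0,0,0],"twist": [0,0,0],"grip": 0.5},
  {"xyz": [0,0,0],"twist": [0,0,0],"grip": 0.5},
], force=25)

```text
clock: 17.52
position: [0.4983, 0.0978, 0.0491]
ee_rot: [-2.077, -2.357, -0.0]
force: [-0.0, -0.0, -1.2]
width: 0.502
```

Call:
jog_arm([
  {"xyz": [0,0,0],"twist": [0,0,0],"grip": 0.5},
  {"xyz": [0,0,0],"twist": [0,0,0],"grip": 0.5},
  {"xyz": [0,0,-0.1],"twist": [0,0,0],"grip": 0.5},
  {"xyz": [0,0,-0.25],"twist": [0,0,0],"grip": 0.5},
  {"xyz": [0,0,-0.5],"twist": [0,0,0],"grip": 0.5},
])

```text
clock: 18.15
position: [0.4972, 0.0975, 0.0795]
ee_rot: [-2.076, -2.356, 0.003]
force: [-0.3, -0.7, -4.1]
width: 0.438
```

Block is held (opening 0.438, force −4 N). I'm lifting it high and carrying it to the free half of the green tray, at about (0.395, −0.33).

Call:
jog_arm([
  {"xyz": [0,0,-0.4],"twist": [0,0,0],"grip": 0.5},
  {"xyz": [0,0,-0.9],"twist": [0,0,0],"grip": 0.5},
  {"xyz": [0,0,-1.4],"twist": [0,0,0],"grip": 0.5},
  {"xyz": [0,0,-1.9],"twist": [0,0,0],"grip": 0.5},
  {"xyz": [0,0,-2.1],"twist": [0,0,0],"grip": 0.5},
])

```text
clock: 18.77
position: [0.4985, 0.0977, 0.207]
ee_rot: [2.077, 2.356, 0.003]
force: [0.3, 1.0, -4.4]
width: 0.433
```

```bash
python3 -c "
from h import *
togo([.395,-.33,.205]);print(arm.observe()['joints'],arm.observe()['width'])"
```

```text
pos [0.4985 0.0977 0.207 ] jaw yaw deg 7.205248669282281 z [ 0.0017  0.0012 -1.    ] xyz [-6.8551 -2.6055  0.0214]
[-0.8385  0.3111  0.6956  1.9374 -0.2406  0.9738  0.0954] 0.433375335264981
```

Call:
jog_arm([
  {"xyz": [-0.6,-0.25,0],"twist": [0,0,0.1],"grip": 0.5},
  {"xyz": [-1.3,-0.5,0],"twist": [0,0,0.3],"grip": 0.5},
  {"xyz": [-2.0,-0.75,0],"twist": [0,0,0.5],"grip": 0.5},
  {"xyz": [-2.7,-1.0,0],"twist": [0,0,0.7],"grip": 0.5},
  {"xyz": [-3.4,-1.3,0],"twist": [0,0,0.7],"grip": 0.5},
])

```text
clock: 19.4
position: [0.4455, -0.1155, 0.2048]
ee_rot: [-2.217, -2.225, 0.001]
force: [0.1, -0.7, -2.8]
width: 0.436
```

```bash
python3 -c "
from h import *
togo([.395,-.33,.205]);print(arm.observe()['joints'],arm.observe()['width'])"
```

```text
pos [ 0.4455 -0.1155  0.2048] jaw yaw deg 0.20165104199316894 z [-0.0008  0.0003 -1.    ] xyz [-3.5719 -0.8543 -0.0043]
[-0.5239  0.2384  0.8094  2.0474 -0.2134  0.9399  0.402 ] 0.4363307015768154
```

Call:
jog_arm([
  {"xyz": [-0.8,-0.2,0],"twist": [0,0,0],"grip": 0.5},
  {"xyz": [-1.6,-0.4,0],"twist": [0,0,0],"grip": 0.5},
  {"xyz": [-2.4,-0.6,0],"twist": [0,0,0],"grip": 0.5},
  {"xyz": [-3.1,-0.75,0],"twist": [0,0,0],"grip": 0.5},
  {"xyz": [-3.55,-0.85,0],"twist": [0,0,0],"grip": 0.5},
])

```text
clock: 20.02
position: [0.3948, -0.3294, 0.2047]
ee_rot: [-2.219, -2.223, 0.001]
force: [-0.2, 0.5, -4.5]
width: 0.431
```

Call:
jog_arm([
  {"xyz": [0,0,0.5],"twist": [0,0,0],"grip": 0.5},
  {"xyz": [0,0,1.0],"twist": [0,0,0],"grip": 0.5},
  {"xyz": [0,0,1.5],"twist": [0,0,0],"grip": 0.5},
  {"xyz": [0,0,1.8],"twist": [0,0,0],"grip": 0.5},
  {"xyz": [0,0,1.8],"twist": [0,0,0],"grip": 0.5},
])

```text
clock: 20.65
position: [0.3955, -0.327, 0.0961]
ee_rot: [-2.216, -2.224, 0.001]
force: [-0.9, -0.5, -3.7]
width: 0.435
```

```bash
python3 -c "
from h import *
togo([.395,-.33,.042]);o=arm.observe();print(o['force'],o['width'])
s=arm.get_image('side')
cv2.imwrite('pics/t7.png',cv2.resize(s[330:480,270:490],None,fx=3,fy=3,interpolation=2))"
```

```text
pos [ 0.3955 -0.327   0.0961] jaw yaw deg 0.20481247738832037 z [-0.0022  0.0013 -1.    ] xyz [-0.0504 -0.007   0.902 ]
[-0.8954 -0.4701 -3.6835] 0.43454458964633386
```

View pics/t7.png

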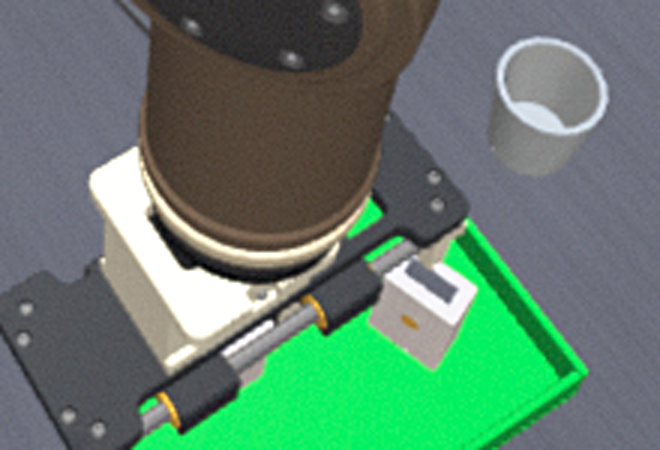

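The block hangs over the free half. The finished block at crop (420,310) lies under the flange's edge, with about 30 mm of height to spare when placed. Lowering.

Call:
jog_arm([
  {"xyz": [0,0,0.3],"twist": [0,0,0],"grip": 0.5},
  {"xyz": [0,0,0.55],"twist": [0,0,0],"grip": 0.5},
  {"xyz": [0,0,0.7],"twist": [0,0,0],"grip": 0.5},
  {"xyz": [0,0,0.78],"twist": [0,0,0],"grip": 0.5},
  {"xyz": [0,0,0.8],"twist": [0,0,0],"grip": 0.5},
])

```text
clock: 21.32
position: [0.3962, -0.3277, 0.0488]
ee_rot: [-2.217, -2.225, 0.0]
force: [-0.2, -1.2, -3.7]
width: 0.437
```

Call:
jog_arm([
  {"xyz": [0,0,0.02],"twist": [0,0,0],"grip": 0.5},
  {"xyz": [0,0,0.04],"twist": [0,0,0],"grip": 0.5},
  {"xyz": [0,0,0.06],"twist": [0,0,0],"grip": 0.5},
  {"xyz": [0,0,0.06],"twist": [0,0,0],"grip": 0.5},
])

```text
clock: 21.82
position: [0.3963, -0.3276, 0.0454]
ee_rot: [-2.217, -2.226, -0.0]
force: [-0.0, -0.3, -4.0]
width: 0.432
```

Call:
jog_arm([
  {"xyz": [0,0,0.02],"twist": [0,0,0],"grip": 0.5},
  {"xyz": [0,0,0.035],"twist": [0,0,0],"grip": 0.5},
  {"xyz": [0,0,0.035],"twist": [0,0,0],"grip": 0.5},
])

```text
clock: 22.2
position: [0.3963, -0.3276, 0.0432]
ee_rot: [-2.217, -2.226, 0.0]
force: [-0.3, -0.2, -4.1]
width: 0.433
```

Call:
jog_arm([
  {"xyz": [0,0,0.015],"twist": [0,0,0],"grip": 0.5},
  {"xyz": [0,0,0.02],"twist": [0,0,0],"grip": 0.5},
  {"xyz": [0,0,0.02],"twist": [0,0,0],"grip": 0.5},
])

```text
clock: 22.58
position: [0.3963, -0.3276, 0.0421]
ee_rot: [-2.217, -2.226, -0.0]
force: [0.4, 0.5, -2.8]
width: 0.434
```

Call:
jog_arm([
  {"xyz": [0,0,0.01],"twist": [0,0,0],"grip": 0.5},
  {"xyz": [0,0,0.02],"twist": [0,0,0],"grip": 0.5},
  {"xyz": [0,0,0.02],"twist": [0,0,0],"grip": 0.5},
])

```text
clock: 22.95
position: [0.3964, -0.3277, 0.042]
ee_rot: [2.217, 2.225, 0.002]
force: [-3.1, 4.3, 16.6]
width: 0.435
```

Contact: the force rose to +16.6 N. I'll back off the 1.2 mm and open gently.

Call:
jog_arm([
  {"xyz": [0,0,-0.02],"twist": [0,0,0],"grip": 0.5},
  {"xyz": [0,0,-0.02],"twist": [0,0,0],"grip": 0.5},
  {"xyz": [0,0,-0.02],"twist": [0,0,0],"grip": 0},
  {"xyz": [0,0,-0.02],"twist": [0,0,0],"grip": -0.15},
  {"xyz": [0,0,-0.02],"twist": [0,0,0],"grip": -0.3},
])

```text
clock: 23.58
position: [0.3964, -0.3277, 0.0422]
ee_rot: [2.217, 2.226, -0.0]
force: [-0.3, 0.7, -0.0]
width: 0.627
```

Call:
jog_arm([
  {"xyz": [0,0,0],"twist": [0,0,0],"grip": -0.3},
  {"xyz": [0,0,0],"twist": [0,0,0],"grip": -0.3},
  {"xyz": [0,0,0],"twist": [0,0,0],"grip": -0.3},
])

```text
clock: 23.95
position: [0.3963, -0.3276, 0.0421]
ee_rot: [2.217, 2.226, 0.0]
force: [0.4, -0.0, 0.2]
width: 0.652
```

Call:
jog_arm([
  {"xyz": [0,0,-0.3],"twist": [0,0,0],"grip": -0.3},
  {"xyz": [0,0,-0.9],"twist": [0,0,0],"grip": -0.3},
  {"xyz": [0,0,-1.7],"twist": [0,0,0],"grip": -0.3},
  {"xyz": [0,0,-2.5],"twist": [0,0,0],"grip": -0.3},
  {"xyz": [0,0,-3.0],"twist": [0,0,0],"grip": -0.3},
])

```text
clock: 24.58
position: [0.3963, -0.3283, 0.2254]
ee_rot: [2.216, 2.223, 0.001]
force: [-0.1, 0.3, -0.6]
width: 0.653
```

Call:
jog_arm([
  {"xyz": [0.9,0,0],"twist": [0,0,0],"grip": -0.3},
  {"xyz": [1.8,0,0],"twist": [0,0,0],"grip": -0.3},
  {"xyz": [2.7,0,0],"twist": [0,0,0],"grip": -0.3},
  {"xyz": [3.5,0,0],"twist": [0,0,0],"grip": -0.3},
  {"xyz": [3.5,0,0],"twist": [0,0,0],"grip": -0.3},
])

```text
clock: 25.2
position: [0.3954, -0.1143, 0.2227]
ee_rot: [-2.21, -2.231, -0.003]
force: [0.2, -0.9, -0.6]
width: 0.651
```

```bash
python3 -c "
from h import *
s=arm.get_image('side');t=arm.get_image('top')
f=lambda a,k:cv2.resize(a,None,fx=k,fy=k,interpolation=2)
a=f(s[200:480,200:480],2);b=f(t[220:340,270:510],2.3333333)
cv2.imwrite('pics/t8.png',np.hstack([a,f(t[225:330,425:505],2.6)[:273].copy()]) if 0 else np.hstack([a,cv2.copyMakeBorder(f(t[225:330,425:505],2.5),0,560-262,0,0,0)[:560]]))"; python3 -c "
import cv2;print(cv2.imread('pics/t8.png').shape)"
```

```text
(560, 760, 3)
```

View pics/t8.png

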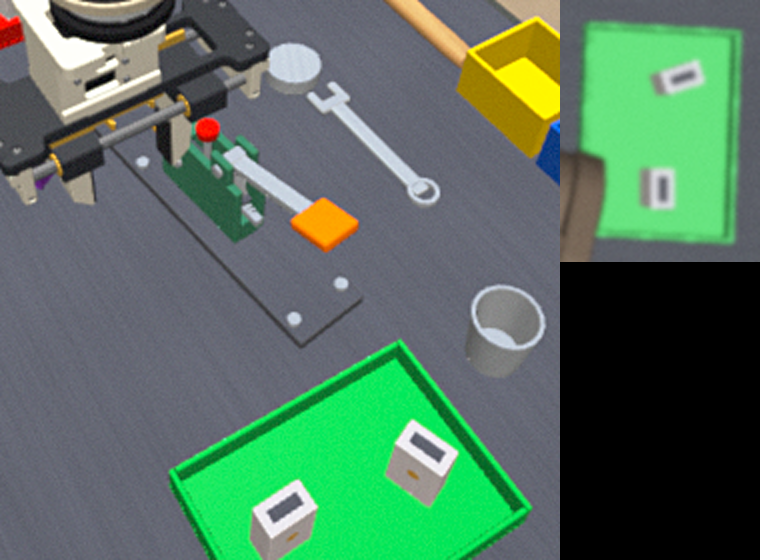

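The block stands upright and clear in the free half of the tray, at side crop (283,520) and top crop (658,188), with the pin flush. The finished block at (422,460) looks unmoved. Handing in.

```bash
python3 -c "
from cell import arm
print(arm.observe()['force'],arm.sign_off())"
```

```text
the job is handed in; nothing more can be done
[ 0.66843831 -0.08516166  0.06191547] None
```

The job is done and handed in at about 25 s. The block stands upright in the free half of the green tray with its pin flush. `sign_off` gives no verdict, so this rests on my own checks.

- **Pressing:** It took three strokes. The third went stiff near the end, at 13–14 N and about 2–3 N per mm, and I stopped there. The two earlier strokes moved the nose about 9–11 mm each by picture, less than the 15 mm the text gives for a whole stroke.
- **Release:** I let the trigger fully up, then held the red release for over half a second. The nose came back to about −52 mm against a nominal −54 mm, which is within measuring error. The pin showed flush.
- **Placing:** I lifted the block only after that. Touching down, the force briefly reached about 17 N because the last step was slightly too deep; I backed off before opening the fingers.
- **Last picture:** The finished block in the tray looks unmoved and the robot is touching nothing. The nest and nose were hidden behind the gripper, so I did not check the ram again after lifting the block.

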